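# Close the vent plug and hold the battery lock bolt drawn

### The job

The forklift battery is about to be hoisted out: first close the one vent plug that was left open, turning its wing clockwise until it is fully home, in line with its two post covers like the other five. Then take the D-handle of the spring-loaded lock bolt beside the battery, pull the bolt out until the groove in its rod has just come clear of the end of the guide tube, and keep it there: finish while still holding the handle, because the spring draws the bolt back in. Leave the other plugs closed and the things lying about where they are.

Things in the scene. Friction and masses are not known exactly. Their poses are not given: they have to be found in the camera images.
- battery: the battery, fixed in a well of the deck: steel tray 293 (its x) by 336 mm (its y), rim 98 mm above the deck, six cells in 3 rows along x (pitch 91 mm) by 2 columns along y (158 mm). Grey lids 85 mm above the deck, each with a vent plug at its centre and two black post covers (34 mm across, 24 high) 50 mm either side of it along y, some joined by low links. Origin: tray centre at deck level.
- vent1 (a joint): the vent plug left open, on any one of the six cells: captive, quarter-turn. 0 = closed at its stop (wing along the battery's y, in line with its two post covers, like the other five); 1.0 to 1.45 rad at the start (wing across). Turns about the vertical, clockwise from above to close (value falls). Friction about 0.12 N m keeps it where left; it cannot lift off.
- vent1_wing (a point): top centre of the open plug's upright wing, on its turning axis, 139 mm above the deck (54 above the lid); turns with the plug. Wing 50 mm long (this point's y), 12 mm thick (its x), 26 mm tall, on a round cap 36 mm across whose top is 26 mm below this point. z up.
- lock_bolt (a joint): the spring-return battery lock bolt, m pulled out: 0 = home in the battery's keeper; 0.032 = the dark groove (5 mm wide) in the bright rod (16 mm thick) has just come wholly out of the guide tube (at rest it is hidden inside); stop at 0.055. The spring pulls it back with about 10 N at home, 19 N at the groove.
- bolt_grip (a point): on the lock bolt's D-handle, moving with it: the middle of its round grip bar, 55 mm above the deck. Bar 16 mm thick, 112 mm long along this point's x, pulled along its -y (level, straight out from the battery's side). Inside, the D is 92 mm wide with 60 mm free between the bar's centre and the yoke on the rod; free below and above.
- tube_end (a point): centre of the outer end face of the fixed guide tube (36 mm thick, bronze end bush 39 mm, axis 55 mm above the deck); the bolt's rod comes out of it along this point's -y. The grip bar's centre is 82 mm from it with the bolt home.
- spanner: bystander: steel spanner 170 mm long lying on the deck beside the lock bolt; origin under its middle.
- funnel: bystander: white plastic funnel 90 mm wide and 105 mm high, standing mouth down on the deck beside the lock bolt; origin at the centre of its underside.
- post_cover: bystander: loose black cap 30 mm across and 16 mm high lying on the cell lids; origin at the centre of its underside.
- refractometer: bystander: hand refractometer 175 mm long and 33 mm thick, lying on the deck to the left of the battery; origin at deck level under its middle.
- water_bottle: bystander: white bottle 84 mm across and 210 mm high, standing to the left of the battery; origin at the centre of its underside.
- meter: bystander: black multimeter 85 by 175 by 40 mm lying to the left of the battery; origin at the centre of its underside.
- post_brush: bystander: brush lying on the deck to the right in front of the robot; origin at deck level under its middle.
- vent2 (a joint): one of the five other vent plugs, same shape and joint as vent1, already closed (0); to be left closed.
- vent3 (a joint): one of the five other vent plugs, same shape and joint as vent1, already closed (0); to be left closed.
- vent4 (a joint): one of the five other vent plugs, same shape and joint as vent1, already closed (0); to be left closed.
- vent5 (a joint): one of the five other vent plugs, same shape and joint as vent1, already closed (0); to be left closed.
- vent6 (a joint): one of the five other vent plugs, same shape and joint as vent1, already closed (0); to be left closed.

How it is judged:
By the outcome, as a careful person would: the job done as asked, in the order asked, and still so for the second after the job is handed in, while the arm keeps its last pose, push and grip.
It also fails if it takes over 54 s, if anything falls off the work surface, if the arm or the gripper's body presses on something with over 40 N, if the wrist force passes 120 N, or if a joint passes its speed limit or range.

### The arm

A 6-joint arm with a two-finger parallel gripper is mounted at the origin on the work surface. World frame = base frame: x ahead of the robot, y to its left, z up, the work surface at z = 0. Lengths are in m, angles in rad, forces in N, time in s.
With the tool pointing down it reaches from about 0.3 to 0.775 m from the base axis. Payload 14.6 kg.
Tool frame: the origin (TCP) lies at the very end of the fingers, on their centre line; the grasp point (between the pads) lies 19 mm behind it; z points along the fingers, y is the line along which they close (so a half turn about z gives the same grasp; the last joint's range is limited). The gripper opens to 94 mm and grips with 3 to 60 N. Pads are 16 mm wide; open, the fingers measure 119 mm over their backs; the gripper's body (75 mm by 177 mm) begins 78 mm behind the grasp point.
Start: joints at [-1.28, 0.3, 1.521, -0, 1.321, -0.067], TCP at [0.193, -0.515, 0.205] pointing down, gripper open.
Joint ranges: [-3.03, 3.03], [-0.79, 2.21], [0.23, 2.52], [-1.04, 4.18], [0, 3.07], [-2.55, 2.55]. Speed limits (rad/s): [2.22, 2.22, 2.57, 3.14, 3.14, 3.14].

### API

Orientations are given as [roll, pitch, yaw] about the fixed x, y, z axes, in that order (R = Rz(yaw) Ry(pitch) Rx(roll)).
In Python, from station import ctrl, cams gives the robot as it stands. The module is installed in compiled form; this text tells all that it offers.
- The arm moves only by the tool arm_command, never from a script. Its argument "plan" is a list that holds one entry, the list of rows, each a list of 7 numbers: the shift along the tool's x, y, z in shares of 1000 mm (1.0 is 1000 mm), then the turn, a rotation vector about the tool's x, y, z in parts of the range, where 1.0 means pi rad, then the closure, from -1 (fully open) to 1 (shut). A call has 1 to 12 rows; each row is the pose to reach, as a shift and turn from the pose commanded when the call began, along the tool's axes at that moment; what a row does not reach only later rows make up. A row lasts 1/10 s, in which the tool goes at most 50 mm and 8.59 degrees, less where a joint would pass 70% of its speed; a pose out of reach is approached as far as the arm can. Shift and turn numbers lie between -1 and 1, and a call with a number outside is refused. A call with a gripper value outside its range is refused whole. The fingers move at their own pace and stop on an object; "squeeze" is the grip in N (left out, the last holds). Time passes only in rows, so rows that repeat a pose let the fingers close. It gives the time, the measured TCP pose, the force, the opening and the grip force at its end, in the units of the state.
- ctrl.get_obs(): the state, without advancing time (a new reading comes with each control period).
- cams.camera(name): name is "side" or "top"; returns (picture, depth): 420x560x3 uint8, blue, green, red; 420x560 float32, m along the optical axis (not along the pixel's ray), 0 where there is no reading.
- cams.camera_info(name): a dict with "fx", "fy", "cx", "cy" (pixels), "world_to_cam" (4x4, takes a point from world to camera coordinates). Camera axes: x right, y down, z forward; pixel columns grow to the right and rows downward; lengths in m; the calibration is good to about 2 mm. A picture is of the moment at which its call begins. camera_info takes no time and is no camera call.
- ctrl.hand_in(): hands the job in; it is judged then, once.
The state is a dict: "time_s": time; "qpos": joint angles; "joint_vel": joint speeds; "tau": joint torques, N m; "ee_pos": TCP position; "eef_rot": TCP orientation; "force": force on the tool from outside, world axes, zero at the start; "moment": the same for the moment, N m; "grip_width": finger opening in m; "grip_force": force on a finger pad.
Only numpy, scipy, OpenCV 4.12 (cv2) and the standard library are available. Lean on these libraries where they do the work, as an engineer would, in place of code of your own. Each camera call takes 0.05 s, during which the arm holds its last target. There are 200 camera calls.

## Working session

There is one attempt and no reset: what is moved stays moved. The work goes in short steps, Python scripts to look and compute and a tool call to move; the robot and the scene stay as the last step left them, time stands still between calls to the robot, and variables do not carry over. Pictures are saved under pics/ and viewed, at most 10 in all, crops included, and the job is handed in when it is done.

Besides the shell and the picture viewer there is one more tool, called after "Request:" by a JSON object that holds its "fn" and its "kwargs", one argument or row to a line. arm_command: Moves the arm, as the interface text tells. Its arguments: {"type":"object","properties":{"plan":{"type":"array"},"squeeze":{"type":"number"}},"required":["plan"]}

```bash
mkdir -p pics; cat > h.py <<'E'
import numpy as np, cv2
from station import ctrl, cams
def look(n,f):
    p,d=cams.camera(n); cv2.imwrite(f'pics/{f}.png',p); np.save(f'pics/{f}.npy',d); return p,d
def cloud(n,d):
    i=cams.camera_info(n); v,u=np.mgrid[:d.shape[0],:d.shape[1]]
    c=np.stack([(u-i['cx'])/i['fx']*d,(v-i['cy'])/i['fy']*d,d],-1)
    T=np.linalg.inv(i['world_to_cam']); return c@T[:3,:3].T+T[:3,3]
def proj(n,P):
    i=cams.camera_info(n);T=i['world_to_cam']; c=np.atleast_2d(P)@T[:3,:3].T+T[:3,3]
    return np.c_[c[:,0]/c[:,2]*i['fx']+i['cx'],c[:,1]/c[:,2]*i['fy']+i['cy']]
E
python3 - <<'E'
from h import *
for n in('top','side'):
    look(n,n+'0'); print(cams.camera_info(n))
print(ctrl.get_obs())
E
```

```text
{'fx': 513.3598298159965, 'fy': 513.3598298159965, 'cx': 277.94067647424845, 'cy': 199.5232839385521, 'world_to_cam': array([[ 0.01811562, -0.99981796,  0.00598886,  0.09515891],
       [-0.99186381, -0.01872575, -0.12591876,  0.49707782],
       [ 0.12600799, -0.00365904, -0.99202248,  1.3432734 ],
       [ 0.        ,  0.        ,  0.        ,  1.        ]])}
{'fx': 400.45521245268003, 'fy': 400.45521245268003, 'cx': 272.9469845248072, 'cy': 213.10857384890474, 'world_to_cam': array([[ 0.86701747, -0.4978648 , -0.0202816 , -0.36171912],
       [-0.33035927, -0.54388689, -0.77139472,  0.31120639],
       [ 0.37301938,  0.67551291, -0.63603369,  0.92453605],
       [ 0.        ,  0.        ,  0.        ,  1.        ]])}
{'time_s': 0.1, 'qpos': array([-1.27964623e+00,  3.00424999e-01,  1.52150125e+00, -9.60266491e-06,
        1.32070923e+00, -6.66020701e-02]), 'joint_vel': array([-0.00011476, -0.00207555, -0.00099808, -0.00231766,  0.00091629,
       -0.0005052 ]), 'tau': array([-5.67161969e-04, -5.32639074e+01, -3.53286195e+01,  7.08807749e-02,
        2.34064437e-02, -5.41888471e-05]), 'ee_pos': array([ 0.1925205 , -0.51495752,  0.20494539]), 'eef_rot': array([-3.14055152e+00, -6.01224076e-05,  3.57754516e-01]), 'force': array([0.14565097, 0.11690523, 0.43206537]), 'moment': array([ 0.01801111, -0.01124502,  0.00890266]), 'grip_force': 0.0, 'grip_width': 0.09407559290232911}
```

View pics/top0.png

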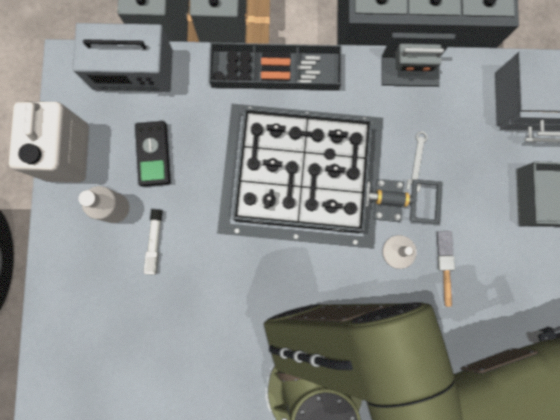

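View pics/side0.png

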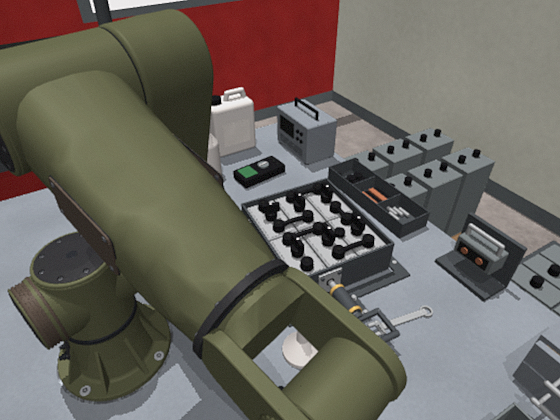

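```bash
python3 - <<'E'
from h import *
p=cv2.imread('pics/top0.png'); d=np.load('pics/top0.npy'); C=cloud('top',d)
c=cv2.resize(p[95:245,220:450],None,fx=3.4,fy=3.4,interpolation=cv2.INTER_CUBIC); cv2.imwrite('pics/crop.png',c)
x,y,z=C[...,0],C[...,1],C[...,2]
# components above 0.118 : wings
m=((z>.122)&(z<.15)); m[:100]=0;m[240:]=0;m[:,:230]=0;m[:,375:]=0
n,l,s,ce=cv2.connectedComponentsWithStats(m.astype(np.uint8))
for k in range(1,n):
    q=C[l==k]
    if len(q)<4: continue
    e,V=np.linalg.eigh(np.cov(q[:,:2].T)); print('wing',ce[k],len(q),q.mean(0).round(4),q[:,2].max().round(3),V[:,1].round(2),np.sqrt(e*12).round(4))
# lid/post centers etc: tray rim
m=((z>.092)&(z<.104)); m[:100]=0;m[240:]=0;m[:,:230]=0;m[:,375:]=0
r=cv2.minAreaRect(C[m][:,:2].astype(np.float32)*1000); print('rim',r)
print('handle')
m=((z>.045)&(z<.075)); m[:170]=0;m[230:]=0;m[:,:375]=0;m[:,445:]=0
q=C[m]; print(len(q)); r=cv2.minAreaRect(q[:,:2].astype(np.float32)*1000);print(r)
np.set_printoptions(linewidth=250)
print((z[176:228:3,366:446:3]*1000).astype(int))
E
```

```text
wing [275.28455285 127.34146341] 123 [0.6647 0.1147 0.1364] 0.146 [0.07 1.  ] [0.0136 0.0497]
wing [337.51587302 133.3015873 ] 126 [ 0.6524 -0.0419  0.1366] 0.145 [0.08 1.  ] [0.0137 0.0506]
wing [271.5826087  162.53043478] 115 [0.5742 0.1222 0.1378] 0.147 [0.09 1.  ] [0.0132 0.0501]
wing [334.54700855 168.52991453] 117 [ 0.5622 -0.0348  0.1373] 0.144 [0.09 1.  ] [0.0133 0.0495]
wing [268.16346154 198.42307692] 104 [0.4839 0.1289 0.1382] 0.145 [-0.95  0.32] [0.0125 0.0507]
wing [331.4953271  204.39252336] 107 [ 0.4721 -0.0275  0.1379] 0.147 [0.07 1.  ] [0.0131 0.0499]
rim ((569.7533569335938, 41.19248962402344), (340.4839782714844, 294.66650390625), 85.59297943115234)
handle
1071
((499.232421875, -236.57452392578125), (174.65615844726562, 112.23450469970703), 85.558837890625)
[[  98    7    5    4    7   -5   -1   -4    1    1    1    2   -3   -2    2    2    7    8    4    8    0   -5   -1    2    6    1   -1]
 [  99    4   10    3   13   15   10    2   -2    2    5    3    0    6    0    8   63   60    1    6    0   -1    3   -4    0    0    2]
 [ 101    2    8    5   17   23   17 
[... 1471 characters left out ...]
  0   -9]
 [   2    9    1   13   27   14   20   15   15   19   22   12    1   -1    2   61   59   -1    1    7    0   -3    0   59   64    3    3]
 [   7    4    2   13   11   13   17   15   17    8   19   18   -1    0    2   57   60   61   64   59    5    0    2   62   62   -1   -6]
 [   3    4    4    5    0   -3    6   -2   -1    7    7   18    1   -3    1    4   56   59   62   66   61   56   59   56   65    0    4]
 [   1    8    5    3   -1    5    0   -6    0    2    3   -1    0    1    2   -2   -1    1    2    0    1    2   -1    4   -4    5    4]
 [   4    6    6    0   -6    4   -2   -2    5    3    1    7    4    1    5    2   -1   -1    0    0    4    0    7   -3   -3   -4    3]]
```

View pics/crop.png

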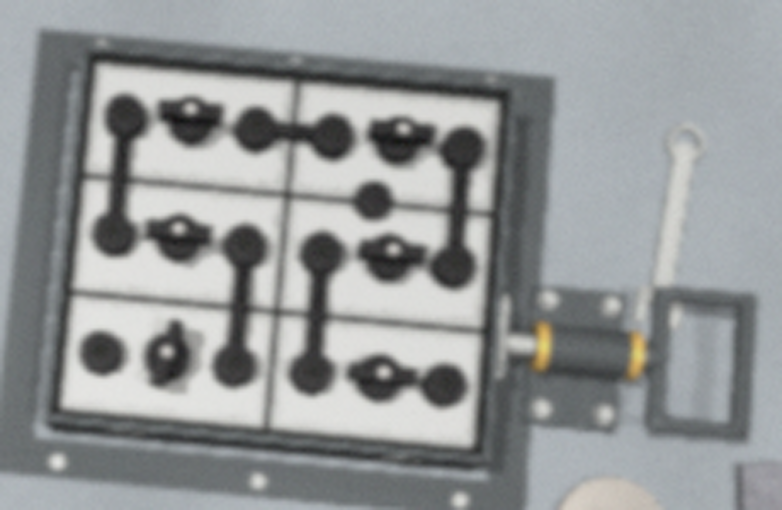

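Top view: the open plug is at pixel (269,199), with its wing across. It sits at (0.484, 0.129), top about 0.138, turned about 1.32 rad from closed. Battery yaw is about -0.0775. The handle D spans columns 413–441, with its grip bar on the right. The spanner's tail reaches under the D, on the deck.

Careful with the scale: shifts go in shares of 1000 mm and turns go in shares of pi rad. That gives: -501 mm / 1000 = -0.501, 498 mm / 1000 = 0.498, -2.459 rad / 3.1416 = -0.7827.

Request:
{"fn": "arm_command", "kwargs": {
  "plan": [
    [[0.498,-0.501,0,0,0,-0.7827,-1],[0.498,-0.501,0,0,0,-0.7827,-1],[0.498,-0.501,0,0,0,-0.7827,-1],[0.498,-0.501,0,0,0,-0.7827,-1],[0.498,-0.501,0,0,0,-0.7827,-1],[0.498,-0.501,0,0,0,-0.7827,-1],[0.498,-0.501,0,0,0,-0.7827,-1],[0.498,-0.501,0,0,0,-0.7827,-1],[0.498,-0.501,0,0,0,-0.7827,-1],[0.498,-0.501,0,0,0,-0.7827,-1],[0.498,-0.501,0,0,0,-0.7827,-1],[0.498,-0.501,0,0,0,-0.7827,-1]]
  ]
}}

```text
time_s: 1.3
ee_pos: [0.4401, 0.0338, 0.2054]
eef_rot: [3.142, 0.0, 2.164]
force: [1.6, -1.3, 0.0]
grip_width: 0.0939
grip_force: 0.0
```

Converted, 89 mm / 1000 = 0.089, 54 mm / 1000 = 0.054, -0.653 rad / 3.1416 = -0.2079.

Request:
{"fn": "arm_command", "kwargs": {
  "plan": [
    [[0.054,0.089,0,0,0,-0.2079,-1],[0.054,0.089,0,0,0,-0.2079,-1],[0.054,0.089,0,0,0,-0.2079,-1],[0.054,0.089,0,0,0,-0.2079,-1],[0.054,0.089,0,0,0,-0.2079,-1],[0.054,0.089,0,0,0,-0.2079,-1],[0.054,0.089,0,0,0,-0.2079,-1]]
  ]
}}

```text
time_s: 2.0
ee_pos: [0.4839, 0.1258, 0.2053]
eef_rot: [-3.141, -0.0, 2.809]
force: [0.1, 0.2, 0.5]
grip_width: 0.094
grip_force: 0.0
```

```bash
python3 - <<'E'
from h import *
o=ctrl.get_obs();print(o['ee_pos'],o['eef_rot'],o['qpos'])
p,d=look('side','side1'); C=cloud('side',d)
u=proj('side',[.484,.129,.139]);print(u)
x,y=u[0].astype(int); x0=max(x-110,0);y0=max(y-90,0)
cv2.imwrite('pics/s1c.png',cv2.resize(p[y0:y0+180,x0:x0+220],None,fx=3,fy=3)); print(x0,y0)
E
```

```text
[0.48389744 0.12576343 0.20532076] [-3.14147224e+00 -2.40266810e-04  2.80873949e+00] [ 1.80994812e-01  1.88589653e-01  1.65969268e+00  1.37600018e-05
  1.29357874e+00 -1.05695214e+00]
[[269.63599675 203.64953745]]
159 113
```

View pics/s1c.png

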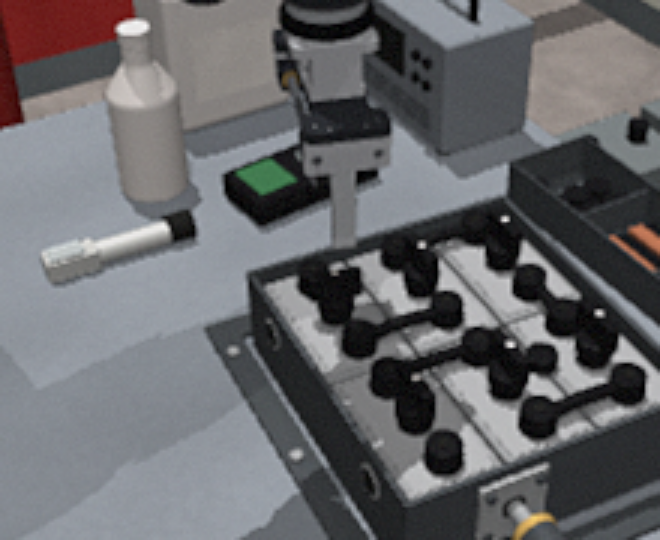

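Converted, 87 mm / 1000 = 0.087, 80 mm / 1000 = 0.08, -0.01 rad / 3.1416 = -0.0032.

Request:
{"fn": "arm_command", "kwargs": {
  "plan": [
    [[0.001,0.003,0.03,0,0,-0.0032,-1],[0.001,0.003,0.06,0,0,-0.0032,-1],[0.001,0.003,0.08,0,0,-0.0032,-1],[0.001,0.003,0.087,0,0,-0.0032,-1],[0.001,0.003,0.087,0,0,-0.0032,-1],[0.001,0.003,0.087,0,0,-0.0032,1],[0.001,0.003,0.087,0,0,-0.0032,1],[0.001,0.003,0.087,0,0,-0.0032,1],[0.001,0.003,0.087,0,0,-0.0032,1],[0.001,0.003,0.087,0,0,-0.0032,1],[0.001,0.003,0.087,0,0,-0.0032,1],[0.001,0.003,0.087,0,0,-0.0032,1]]
  ],
  "squeeze": 25
}}

```text
time_s: 3.25
ee_pos: [0.484, 0.129, 0.1185]
eef_rot: [3.142, 0.0, 2.821]
force: [0.9, 0.1, -0.4]
grip_width: 0.0414
grip_force: 0.0
```

Request:
{"fn": "arm_command", "kwargs": {
  "plan": [
    [[0,0,0,0,0,0,1],[0,0,0,0,0,0,1],[0,0,0,0,0,0,1],[0,0,0,0,0,0,1],[0,0,0,0,0,0,1],[0,0,0,0,0,0,1]]
  ]
}}

```text
time_s: 3.85
ee_pos: [0.484, 0.1291, 0.1184]
eef_rot: [3.141, 0.0, 2.821]
force: [0.7, 1.1, -1.2]
grip_width: 0.0121
grip_force: 25.0
```

Converted, 1.2 rad / 3.1416 = 0.382.

Request:
{"fn": "arm_command", "kwargs": {
  "plan": [
    [[0,0,0,0,0,0.0446,1],[0,0,0,0,0,0.0891,1],[0,0,0,0,0,0.1337,1],[0,0,0,0,0,0.1783,1],[0,0,0,0,0,0.2228,1],[0,0,0,0,0,0.2674,1],[0,0,0,0,0,0.3119,1],[0,0,0,0,0,0.3501,1],[0,0,0,0,0,0.382,1],[0,0,0,0,0,0.4011,1],[0,0,0,0,0,0.4074,1],[0,0,0,0,0,0.4074,1]]
  ]
}}

```text
time_s: 5.05
ee_pos: [0.4852, 0.1298, 0.1185]
eef_rot: [3.138, -0.002, 1.54]
force: [11.0, 7.5, -7.5]
grip_width: 0.0119
grip_force: 25.0
```

```bash
python3 -c "
from h import *
o=ctrl.get_obs();print(o['moment'],o['force'],o['eef_rot'],o['ee_pos'],o['grip_width'])"
```

```text
[ 1.52753588 -2.07491415  0.02210952] [10.99119692  7.53310671 -7.54497641] [ 3.13845403e+00 -1.80116981e-03  1.54016301e+00] [0.48517502 0.12980264 0.11849912] 0.011861952730151996
```

Converted, 1.8 mm / 1000 = 0.0018, 1 mm / 1000 = 0.001, 0.08 rad / 3.1416 = 0.0255.

Request:
{"fn": "arm_command", "kwargs": {
  "plan": [
    [[0.001,0.0018,0,0,0,0,1],[0.001,0.0018,0,0,0,0.0064,1],[0.001,0.0018,0,0,0,0.0127,1],[0.001,0.0018,0,0,0,0.0191,1],[0.001,0.0018,0,0,0,0.0255,1],[0.001,0.0018,0,0,0,0.0318,1],[0.001,0.0018,0,0,0,0.0318,1]]
  ]
}}

```text
time_s: 5.75
ee_pos: [0.4856, 0.13, 0.1184]
eef_rot: [-3.141, 0.0, 1.44]
force: [-5.6, 1.3, 3.2]
grip_width: 0.0119
grip_force: 25.9
```

```bash
python3 -c "
from h import *
o=ctrl.get_obs();print(o['moment'],o['force'],o['eef_rot'],o['ee_pos'],o['grip_width'])"
```

```text
[0.38160888 0.91022687 0.52750317] [-5.55788711  1.2870557   3.19535186] [-3.14118384e+00  1.04654603e-04  1.43966965e+00] [0.48564435 0.12995796 0.11844097] 0.011903784118530127
```

Converted, -0.5 mm / 1000 = -0.0005, 0.06 rad / 3.1416 = 0.0191.

Request:
{"fn": "arm_command", "kwargs": {
  "plan": [
    [[0,-0.0005,0,0,0,0.0095,1],[0,-0.0005,0,0,0,0.0191,1],[0,-0.0005,0,0,0,0.0191,1]]
  ]
}}

```text
time_s: 6.05
ee_pos: [0.4855, 0.1296, 0.1185]
eef_rot: [3.141, 0.001, 1.38]
force: [-1.9, -1.3, 1.6]
grip_width: 0.0125
grip_force: 26.4
```

```bash
python3 -c "
from h import *
o=ctrl.get_obs();print(o['moment'],o['force'],o['eef_rot'],o['ee_pos'],o['grip_width'])"
```

```text
[-0.42725535  0.16708689  0.48203474] [-1.93410554 -1.25896012  1.60391308] [3.14099996e+00 5.58249610e-04 1.37991359e+00] [0.48553534 0.12964188 0.11846096] 0.012516685001162195
```

Converted, -90 mm / 1000 = -0.09, -75 mm / 1000 = -0.075.

Request:
{"fn": "arm_command", "kwargs": {
  "plan": [
    [[0,0,0,0,0,0,-1],[0,0,0,0,0,0,-1],[0,0,0,0,0,0,-1],[0,0,-0.03,0,0,0,-1],[0,0,-0.075,0,0,0,-1],[0,0,-0.09,0,0,0,-1]]
  ]
}}

```text
time_s: 6.65
ee_pos: [0.4865, 0.1303, 0.2124]
eef_rot: [3.137, -0.002, 1.381]
force: [-0.3, -0.8, -0.5]
grip_width: 0.0571
grip_force: 0.0
```

```bash
python3 - <<'E'
from h import *
d=np.load('pics/top0.npy'); C=cloud('top',d); z=C[...,2]
m=((z>.045)&(z<.08)); m[:170]=0;m[230:]=0;m[:,:368]=0;m[:,445:]=0
q=C[m]; psi=-.0775; R=np.array([[np.cos(psi),np.sin(psi)],[-np.sin(psi),np.cos(psi)]])
b=(q[:,:2]-[.5685,.043])@R.T*1000
for lo in range(-300,-160,4):
    s=(b[:,1]>=lo)&(b[:,1]<lo+4)
    if s.sum(): print(lo,s.sum(),b[s,0].min().round(1),b[s,0].max().round(1),b[s,0].mean().round(1),(q[s,2].mean()*1000).round(1))
print(R)
o=ctrl.get_obs();print(o['ee_pos'],o['eef_rot'],o['qpos'],o['grip_width'])
E
```

```text
-300 63 -103.5 7.0 -50.4 61.8
-296 79 -102.4 7.7 -46.6 61.2
-292 37 -99.1 3.5 -48.6 60.7
-288 13 -56.3 -35.8 -47.9 63.2
-284 12 -65.8 -29.0 -47.6 68.8
-280 21 -65.7 -29.3 -50.3 68.3
-276 25 -66.3 -29.3 -48.9 68.2
-272 22 -64.7 -33.2 -49.1 69.3
-268 19 -64.8 -30.3 -50.2 68.7
-264 24 -65.6 -31.1 -48.5 68.4
-260 18 -64.7 -31.0 -49.2 67.8
-256 24 -63.8 -33.0 -49.2 70.5
-252 18 -64.4 -32.2 -48.9 67.5
-248 19 -64.2 -33.9 -50.9 69.6
-244 21 -64.7 -29.3 -48.0 69.7
-240 22 -64.8 -30.4 -50.4 69.2
-236 23 -64.9 -31.8 -48.9 68.8
-232 20 -64.9 -32.0 -50.1 69.2
-228 17 -64.2 -31.8 -49.4 68.3
-224 24 -63.7 -33.1 -49.4 70.3
-220 18 -64.7 -32.5 -51.0 68.8
-216 22 -64.7 -30.0 -49.3 68.8
-212 18 -65.4 -31.4 -48.8 68.7
-208 22 -65.4 -30.9 -50.1 71.3
-204 33 -65.6 -31.5 -48.5 65.1
-200 9 -54.9 -42.3 -47.7 60.7
-196 7 -55.6 -42.4 -50.0 60.8
-192 11 -53.9 -40.3 -46.5 61.1
-188 10 -54.7 -40.5 -48.2 61.6
-184 8 -54.0 -40.7 -47.3 60.9
-180 7 -55.4 -25.7 -45.4 65.8
[[ 0.99699838 -0.07742244]
 [ 0.07742244  0.99699838]]
[0.48647355 0.13025453 0.21244144] [ 3.13673028e+00 -2.03427141e-03  1.38090923e+00] [1.88826690e-01 1.87391076e-01 1.64419269e+00 9.57318971e-05
 1.30473894e+00 3.78693803e-01] 0.057077646885162474
```

```bash
python3 - <<'E'
from h import *
d=np.load('pics/top0.npy'); C=cloud('top',d); z=C[...,2]
m=((z>.04)&(z<.08)); m[:170]=0;m[230:]=0;m[:,:405]=0;m[:,450:]=0
q=C[m]; psi=-.0775; R=np.array([[np.cos(psi),np.sin(psi)],[-np.sin(psi),np.cos(psi)]]);c0=np.array([.5685,.043])
b=(q[:,:2]-c0)@R.T*1000
s=(b[:,1]<-350)&(abs(b[:,0]+48)<40)
e=q[s];print(s.sum(),np.percentile(b[s,1],[0,5,50,95,100]),e[:,2].mean(), 'xrange',np.percentile(b[b[:,1]<-320][:,0],[0,2,98,100]),'slope',np.polyfit(b[s,0],b[s,1],1))
for by in (-367.5,np.median(b[s,1])):
  print(by,c0+np.array([-48.3,by])/1000@R)
# spanner heights near
m=((z>.004)&(z<.03)); m[:120]=0;m[230:]=0;m[:,:405]=0;m[:,450:]=0
bs=(C[m][:,:2]-c0)@R.T*1000
p=cv2.imread('pics/top0.png')
# current view top
p,d=look('top','top2')
cv2.imwrite('pics/top2c.png',cv2.resize(p[95:245,220:450],None,fx=3.4,fy=3.4,interpolation=cv2.INTER_CUBIC))
C=cloud('top',d);z=C[...,2];w=(z>.122)&(z<.146)&(np.hypot(C[...,0]-.485,C[...,1]-.13)<.03);Q=C[w]
print(w.sum(),Q.mean(0) if len(Q) else 0); 
if len(Q)>20:
  print(np.linalg.eigh(np.cov(Q[:,:2].T)))
E
```

```text
190 [-371.42653466 -369.7943697  -361.3338448  -356.07308546 -354.39330901] 0.0611142159401587 xrange [-103.53264081 -102.98015202    7.53526566    8.70186583] slope [-1.03998765e-03 -3.62058484e+02]
-367.5 [ 0.49189223 -0.3196574 ]
-361.3338448026491 [ 0.49236963 -0.31350975]
0 0
```

Converted, -437 mm / 1000 = -0.437, 90 mm / 1000 = 0.09, 1.458 rad / 3.1416 = 0.4641.

Request:
{"fn": "arm_command", "kwargs": {
  "plan": [
    [[-0.437,0.09,0,0,0,0.4641,-0.15],[-0.437,0.09,0,0,0,0.4641,-0.15],[-0.437,0.09,0,0,0,0.4641,-0.15],[-0.437,0.09,0,0,0,0.4641,-0.15],[-0.437,0.09,0,0,0,0.4641,-0.15],[-0.437,0.09,0,0,0,0.4641,-0.15],[-0.437,0.09,0,0,0,0.4641,-0.15],[-0.437,0.09,0,0,0,0.4641,-0.15],[-0.437,0.09,0,0,0,0.4641,-0.15],[-0.437,0.09,0,0,0,0.4641,-0.15],[-0.437,0.09,0,0,0,0.4641,-0.15],[-0.437,0.09,0,0,0,0.4641,-0.15]]
  ]
}}

```text
time_s: 7.9
ee_pos: [0.4911, -0.3156, 0.2078]
eef_rot: [-3.141, 0.001, -0.073]
force: [0.8, 0.3, -0.1]
grip_width: 0.0544
grip_force: 0.0
```

```bash
python3 - <<'E'
from h import *
o=ctrl.get_obs();print(o['ee_pos'],o['eef_rot'],o['qpos'],o['grip_width'])
p,d=look('top','top3')
C=cloud('top',d); z=C[...,2]; m=((z>.122)&(z<.15)); m[:100]=0;m[240:]=0;m[:,:230]=0;m[:,375:]=0
n,l,s,ce=cv2.connectedComponentsWithStats(m.astype(np.uint8))
for k in range(1,n):
    q=C[l==k]
    if len(q)<20: continue
    e,V=np.linalg.eigh(np.cov(q[:,:2].T)); v=V[:,1]*np.sign(V[1,1]);print('wing',len(q),q.mean(0).round(4),np.arctan2(v[1],v[0]).round(3))
cv2.imwrite('pics/top3c.png',cv2.resize(p[95:245,220:450],None,fx=3.4,fy=3.4,interpolation=cv2.INTER_CUBIC))
E
```

```text
[ 0.49114276 -0.31561585  0.20778421] [-3.14107655e+00  6.55325699e-04 -7.34250209e-02] [-6.33940286e-01  3.74328120e-01  1.41654899e+00  9.09164519e-05
  1.35154496e+00  1.01026142e+00] 0.054444032011885385
wing 118 [0.6648 0.1151 0.1369] 1.49
wing 119 [ 0.6527 -0.0424  0.1369] 1.488
wing 117 [0.5742 0.1223 0.1374] 1.484
wing 120 [ 0.562  -0.0344  0.1371] 1.493
wing 113 [0.4839 0.1284 0.1377] 1.488
wing 111 [ 0.4719 -0.0279  0.138 ] 1.49
```

View pics/top3c.png

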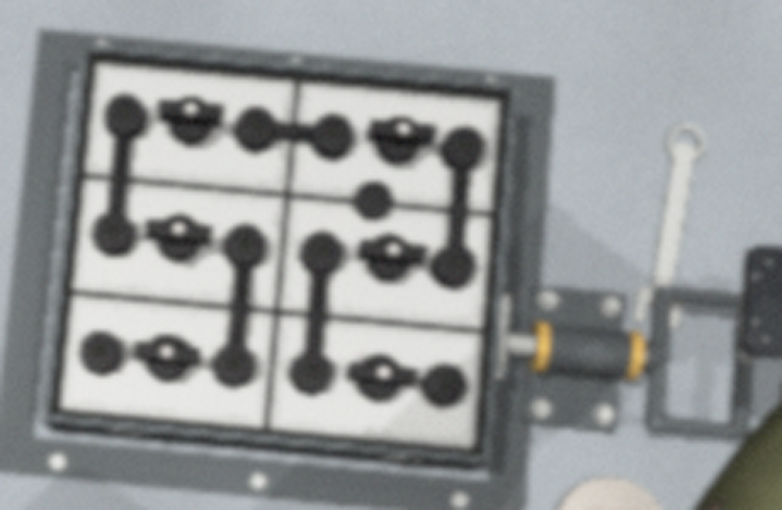

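Converted, 172 mm / 1000 = 0.172, 1.4 mm / 1000 = 0.0014, 0.004 rad / 3.1416 = 0.0013.

Request:
{"fn": "arm_command", "kwargs": {
  "plan": [
    [[0.0014,0.0003,0.04,0,0,0.0013,-0.15],[0.0014,0.0003,0.08,0,0,0.0013,-0.15],[0.0014,0.0003,0.115,0,0,0.0013,-0.15],[0.0014,0.0003,0.14,0,0,0.0013,-0.15],[0.0014,0.0003,0.16,0,0,0.0013,-0.15],[0.0014,0.0003,0.172,0,0,0.0013,-0.15],[0.0014,0.0003,0.172,0,0,0.0013,-0.15],[0.0014,0.0003,0.172,0,0,0.0013,-0.15]]
  ]
}}

```text
time_s: 8.75
ee_pos: [0.4931, -0.3165, 0.0374]
eef_rot: [3.141, -0.001, -0.08]
force: [0.3, -0.8, 1.4]
grip_width: 0.054
grip_force: 0.0
```

Request:
{"fn": "arm_command", "kwargs": {
  "plan": [
    [[0,0,0,0,0,0,1],[0,0,0,0,0,0,1],[0,0,0,0,0,0,1],[0,0,0,0,0,0,1],[0,0,0,0,0,0,1],[0,0,0,0,0,0,1],[0,0,0,0,0,0,1],[0,0,0,0,0,0,1],[0,0,0,0,0,0,1]]
  ],
  "squeeze": 50
}}

```text
time_s: 9.65
ee_pos: [0.4926, -0.3163, 0.0365]
eef_rot: [-3.141, 0.0, -0.081]
force: [0.2, 5.1, 4.2]
grip_width: 0.0148
grip_force: 50.0
```

Converted, 33 mm / 1000 = 0.033, 32 mm / 1000 = 0.032.

Request:
{"fn": "arm_command", "kwargs": {
  "plan": [
    [[0,0.005,0,0,0,0,1],[0,0.011,0,0,0,0,1],[0,0.017,0,0,0,0,1],[0,0.023,0,0,0,0,1],[0,0.028,0,0,0,0,1],[0,0.032,0,0,0,0,1],[0,0.033,0,0,0,0,1],[0,0.033,0,0,0,0,1],[0,0.033,0,0,0,0,1]]
  ]
}}

```text
time_s: 10.55
ee_pos: [0.4902, -0.3475, 0.0365]
eef_rot: [-3.138, 0.001, -0.081]
force: [-0.1, 18.0, 9.2]
grip_width: 0.0148
grip_force: 50.0
```

```bash
python3 - <<'E'
from h import *
o=ctrl.get_obs();print(o['ee_pos'],o['eef_rot'],o['force'],o['moment'],o['grip_width'],o['grip_force'])
p,d=look('top','top4'); u=proj('top',[.499,-.235,.06])[0];print(u)
x,y=u.astype(int); a=cv2.resize(p[y-30:y+30,x-35:x+45],None,fx=8,fy=8,interpolation=cv2.INTER_CUBIC)
p2,d2=look('side','side4'); u=proj('side',[.499,-.235,.06])[0];print(u)
x,y=u.astype(int); b=cv2.resize(p2[y-30:y+30,x-40:x+60],(640,384),interpolation=cv2.INTER_CUBIC)
cv2.imwrite('pics/ab4.png',cv2.resize(np.vstack([a[:384],b]),(500,600)))
C=cloud('top',d); z=C[...,2]
m=((z>.03)&(z<.08)); m[:170]=0;m[230:]=0;m[:,:368]=0;m[:,450:]=0
q=C[m]; psi=-.0775; R=np.array([[np.cos(psi),np.sin(psi)],[-np.sin(psi),np.cos(psi)]])
b=(q[:,:2]-[.5685,.043])@R.T*1000; col=p[m]
for lo in range(-345,-270,3):
    s=(b[:,1]>=lo)&(b[:,1]<lo+3)&(abs(b[:,0]+48)<25); s2=s&(abs(b[:,0]+48)<6)
    if s2.sum(): print(lo,s.sum(),b[s,0].min().round(1),b[s,0].max().round(1),(q[s2,2].mean()*1000).round(1),col[s2].mean(0).round())
E
```

```text
[ 0.49019464 -0.34750367  0.03648291] [-3.13835715e+00  7.46721036e-04 -8.07682295e-02] [-0.13426272 17.96989082  9.21123619] [ 3.17499981 -0.05107316 -0.03968442] 0.014821403824106048 49.999489188194275
[407.28743017 199.13591062]
[354.76949683 312.97939239]
-336 10 -68.9 -25.9 61.0 [97. 96. 92.]
-333 22 -72.3 -23.9 63.4 [95. 93. 90.]
-330 15 -72.7 -27.6 62.6 [93. 92. 89.]
-327 27 -72.4 -23.7 68.0 [98. 96. 93.]
-324 20 -70.1 -30.1 68.1 [98. 98. 94.]
-321 14 -57.8 -37.2 64.3 [124. 126. 125.]
-318 9 -56.8 -36.1 63.1 [154. 156. 155.]
-315 6 -55.1 -47.6 62.9 [171. 174. 175.]
-312 9 -55.2 -42.4 63.2 [169. 173. 171.]
-309 6 -55.3 -43.3 64.4 [173. 176. 176.]
-306 6 -53.3 -39.6 62.2 [171. 175. 174.]
-303 6 -54.0 -43.4 63.5 [168. 170. 169.]
-300 7 -52.0 -40.4 63.9 [180. 183. 183.]
-297 9 -54.7 -40.3 61.8 [171. 174. 174.]
-294 6 -54.8 -40.8 62.1 [175. 179. 179.]
-291 6 -54.9 -40.6 63.5 [154. 164. 168.]
-288 6 -55.0 -41.9 60.8 [126. 158. 177.]
-282 15 -65.8 -32.5 73.0 [106. 175. 211.]
-279 18 -66.5 -30.1 74.0 [102. 175. 210.]
-276 19 -66.4 -30.7 71.8 [ 97. 142. 166.]
-273 17 -66.8 -29.5 73.6 [ 95. 106. 109.]
```

View pics/ab4.png

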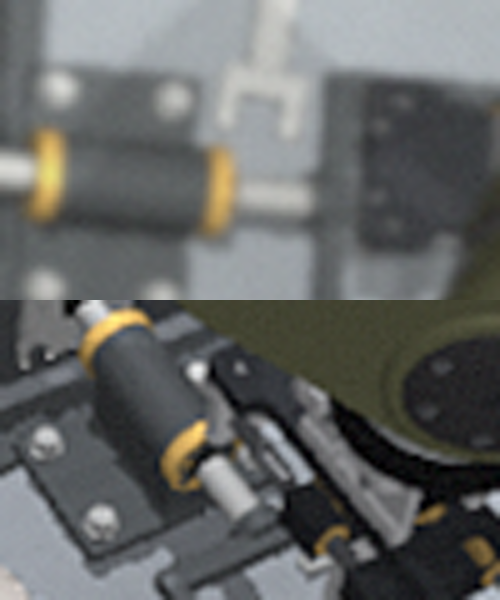

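Vent is closed. The bolt is about 31 mm out and the top view hides the rod's first ~3 mm behind the bush, so I'll pull a little more and zoom the side view, which faces the tube end.

Converted, 3 mm / 1000 = 0.003, 1.5 mm / 1000 = 0.0015.

Request:
{"fn": "arm_command", "kwargs": {
  "plan": [
    [[0,0.0015,0,0,0,0,1],[0,0.003,0,0,0,0,1],[0,0.003,0,0,0,0,1],[0,0.003,0,0,0,0,1]]
  ]
}}

```text
time_s: 11.05
ee_pos: [0.49, -0.3503, 0.0365]
eef_rot: [-3.138, 0.001, -0.081]
force: [1.1, 19.5, 9.4]
grip_width: 0.015
grip_force: 50.0
```

```bash
python3 - <<'E'
from h import *
o=ctrl.get_obs();print(o['ee_pos'],o['force'],o['grip_width'])
p,d=look('top','top5'); P=[look('side','side5') [0]for _ in range(4)]
p2=np.mean(P,0).astype(np.uint8); o2=cv2.imread('pics/side4.png')
x,y=349,309
a=[cv2.resize(q[y-18:y+22,x-22:x+28],(750,600),interpolation=cv2.INTER_CUBIC) for q in (o2,p2)]
t=cv2.resize(p[180:220,390:440],(375,300),interpolation=cv2.INTER_CUBIC)
t0=cv2.resize(cv2.imread('pics/top4.png')[180:220,390:440],(375,300),interpolation=cv2.INTER_CUBIC)
cv2.imwrite('pics/c5.png',np.vstack([np.hstack([cv2.resize(q,(375,300)) for q in a]),np.hstack([t0,t])]))
E
```

```text
[ 0.48997129 -0.35029638  0.03645807] [ 1.07487265 19.50190825  9.41472142] 0.015046033740165174
```

View pics/c5.png

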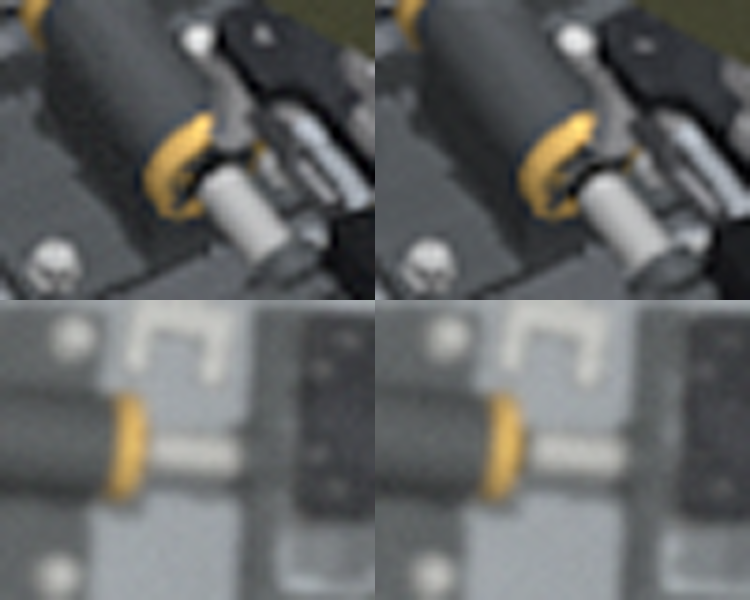

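```bash
python3 - <<'E'
from h import *
psi=-.0775; R=np.array([[np.cos(psi),np.sin(psi)],[-np.sin(psi),np.cos(psi)]]);c0=np.array([.5685,.043])
by=np.arange(-345,-275,.5)
def prof(f,bxs,z=.061):
    g=cv2.GaussianBlur(cv2.imread(f'pics/{f}.png'),(0,0),.5).astype(np.float32).mean(2); out=[]
    for bx in bxs:
        w=c0+np.c_[np.full(len(by),bx),by]/1000@R; u=proj('top',np.c_[w,np.full(len(by),z)]).astype(np.float32)
        out.append(cv2.remap(g,u[:,:1],u[:,1:],cv2.INTER_CUBIC)[:,0])
    return np.mean(out,0)
np.set_printoptions(linewidth=220,suppress=True)
for name,b in (('lo',np.arange(-88,-73,2)),('hi',np.arange(-24,-10,2)),('rod',np.arange(-52,-43,2))):
    for f in('top0','top4','top5'): print(name,f,prof(f,b)[::4].round().astype(int))
print(by[::4])
E
```

```text
lo top0 [171 167 162 158 155 154 153 154 155 158 162 166 169 169 168 169 168 165 157 144 128 115 107 104 100  99 105 121 141 156 165 167 166 163 159]
lo top4 [135 137 141 144 142 130 114 102  97  93  95 106 126 145 157 161 162 162 161 162 162 163 163 162 162 162 163 164 163 163 162 162 161 161 162]
lo top5 [143 150 152 142 125 108  98  94  91  97 114 135 150 159 162 162 162 162 162 162 163 163 163 162 162 162 163 163 163 162 161 162 162 161 162]
hi top0 [163 161 158 155 153 153 152 152 152 154 157 161 165 167 167 171 177 185 188 177 151 124 109 103 100 100 106 123 146 165 176 182 180 171 160]
hi top4 [ 71  67  67  77  89  95  98  98  96  95  96 110 132 150 160 165 170 178 185 184 175 165 162 163 165 166 165 165 165 166 173 180 181 175 167]
hi top5 [ 73  82  95 104 105 102  99  96  96 103 119 140 157 163 164 165 170 179 185 184 174 165 163 163 165 166 166 165 165 166 171 178 180 175 166]
rod top0 [171 168 162 158 156 155 156 158 160 165 169 172 172 172 172 172 171 168 159 144 126 113 104 100  99 100 103 113 131 150 167 177 172 160 138]
rod top4 [ 75  74  77  84  91  95  94  93  93  94  96 102 115 134 155 169 175 176 178 179 178 178 179 180 180 179 177 170 161 156 159 165 164 152 133]
rod top5 [ 71  80  91  98  99  97  96  96  96  99 110 130 149 164 173 176 177 177 178 179 179 179 179 180 179 175 164 145 130 130 145 161 163 152 133]
[-345. -343. -341. -339. -337. -335. -333. -331. -329. -327. -325. -323. -321. -319. -317. -315. -313. -311. -309. -307. -305. -303. -301. -299. -297. -295. -293. -291. -289. -287. -285. -283. -281. -279. -277.]
```

Converted, 1.2 mm / 1000 = 0.0012.

Request:
{"fn": "arm_command", "kwargs": {
  "plan": [
    [[0,0.0012,0,0,0,0,1],[0,0.0012,0,0,0,0,1],[0,0.0012,0,0,0,0,1],[0,0.0012,0,0,0,0,1],[0,0.0012,0,0,0,0,1],[0,0.0012,0,0,0,0,1]]
  ]
}}

```text
time_s: 11.9
ee_pos: [0.4899, -0.3514, 0.0365]
eef_rot: [-3.138, 0.001, -0.081]
force: [-0.2, 19.1, 8.4]
grip_width: 0.0146
grip_force: 50.0
```

```bash
python3 - <<'E'
from h import *
o=ctrl.get_obs();print(o['ee_pos'],o['force'],o['grip_width'],o['grip_force'])
p,d=look('top','top6')
psi=-.0775; R=np.array([[np.cos(psi),np.sin(psi)],[-np.sin(psi),np.cos(psi)]]);c0=np.array([.5685,.043])
by=np.arange(-345,-275,.5);g=cv2.GaussianBlur(p,(0,0),.5).astype(np.float32).mean(2)
for b in (np.arange(-88,-73,2),np.arange(-24,-10,2),np.arange(-52,-43,2)):
    o=[]
    for bx in b:
        w=c0+np.c_[np.full(len(by),bx),by]/1000@R; u=proj('top',np.c_[w,np.full(len(by),.061)]).astype(np.float32)
        o.append(cv2.remap(g,u[:,:1],u[:,1:],cv2.INTER_CUBIC)[:,0])
    print(np.mean(o,0)[::4].round().astype(int))
E
```

```text
[ 0.48989231 -0.35138876  0.03649861] [-0.17782763 19.07887528  8.39017983] 0.014552570447605833 49.99941408634186
[147 149 143 128 112 101  96  95  96 108 129 148 157 162 162 162 162 161
 161 162 162 162 162 163 162 162 163 163 162 162 162 162 161 161 161]
[ 81  96 107 108 103  98  96  93  95 104 124 145 159 164 165 165 171 179
 186 184 174 165 163 163 165 166 166 165 165 166 171 179 180 175 167]
[ 73  89 104 109 104 100  96  95  96 102 119 142 159 170 175 176 177 178
 178 178 179 179 179 179 177 171 155 131 119 128 149 165 165 153 133]
```

```bash
python3 -c "
from station import ctrl
print(ctrl.hand_in())"
```

```text
the job is handed in; nothing more can be done
None
```

The open vent plug is closed, in line with the other five, and the lock bolt is held about 34 mm out by its handle, just past the 32 mm where the groove clears the tube; I handed the job in at about 12 s, and no verdict came back.

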